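# One cup off the stack onto the balance

### The arm

A 6-joint arm with a two-finger parallel gripper is mounted at the origin on a cart in front of the work surface, level with it; the furniture and walls round the work are solid. World frame = base frame: x ahead of the robot, y to its left, z up, the work surface at z = 0. Lengths are in m, angles in rad, forces in N, time in s.
With the tool pointing down it reaches from about 0.275 to 0.85 m from the base axis. Payload 5.2 kg.
Tool frame: the origin (TCP) lies at the centre of the arm's flange, where the gripper is bolted on; the fingertips stand 173 mm ahead of it and the grasp point (between the pads) lies 155 mm ahead of it; z points along the fingers, y is the line along which they close (so a half turn about z gives the same grasp; the last joint's range is limited). The gripper opens to 85 mm and grips with 20 to 120 N. Pads are 22 mm wide; open, the fingers measure 114 mm over their backs; the gripper's body (76 mm by 85 mm) begins 54 mm behind the grasp point. The pads swing forward as they close: fully open they stand 13 mm farther back than shut.
Start: joints at [-1.404, 0.259, 1.535, -0, 1.348, -0.203], TCP at [0.199, -0.513, 0.405] pointing down, gripper open.
Joint ranges: [-3.14, 3.14], [-0.91, 2.08], [0.19, 2.58], [-1.22, 4.36], [0.22, 2.71], [-3.12, 3.12]. Speed limits (rad/s): [2.57, 2.57, 3.14, 3.14, 3.14, 3.14].

### API

Orientations are given as a unit quaternion [w, x, y, z].
In Python, from rig import arm gives the robot as it stands.
- The arm moves only by the shell command python3 -m jog 'ROWS' [FORCE]. ROWS is JSON, a list of rows, each a list of 3 entries, a list of its own where there are three numbers: the shift along the tool's x, y, z in units of 50 mm (1.0 is 50 mm), then the turn, a rotation vector about the tool's x, y, z in units of 8 degrees (1.0 is 8 degrees), then the closure, from 0 (fully open) to 1 (shut). A call has 1 to 5 rows; each row is the pose to reach, as a shift and turn from the pose commanded when the call began, along the tool's axes at that moment; what a row does not reach only later rows make up. A row lasts 1/10 s, in which the tool goes at most 50 mm and 8.59 degrees, less where a joint would pass 70% of its speed; a pose out of reach is approached as far as the arm can. A call with a gripper value outside its range is refused whole. The fingers move at their own pace and stop on an object; FORCE is the grip in N (left out, the last holds). Time passes only in rows, so rows that repeat a pose let the fingers close. It gives the time, the measured TCP pose, the force, the opening and the grip force at its end, in the units of the state.
- arm.get_obs(): the state, without advancing time (a new reading comes with each control period).
- arm.capture(name): name is "side" or "top"; returns a dict with "img" (420x560x3 uint8, red, green, blue), "camera_matrix" (3x3 intrinsics, pixels), "k1" (the pictures are not rectified: a ray, as slopes to the right and down, at radius r is drawn at 1 + k1 r^2 times it, then the intrinsics apply), "position" and "orientation" of the camera in the world. Camera axes: x right, y down, z forward; pixel columns grow to the right and rows downward; lengths in m; the calibration is good to about 2 mm. A picture is of the moment at which its call begins. There is no depth.
- arm.job_done(): hands the job in; it is judged then, once.
Trained networks look in a picture, given as the dict that the camera call returned (one of the last four; its "shot" number tells which), for a name from the list of things; names that differ only in an ending like _2 or _b are one class to them, and where a whole thing is asked for, a point or a joint stands for the part that bears it (a point fixed in the world has none). Each returns a list of dicts, best first, with "p" (0 to 1); they miss things now and then, are a little off and sometimes report something else, mostly with a low value. They report only what shows in the picture. A call takes as long as a camera call. They do not tell look-alikes from the thing itself.
- arm.boxes_of(picture, label): "position" ([x, y, z] in m, in the coordinates of the camera as it stood for that picture, good to about 4 mm: the middle of the surface that is visible of it).
- arm.cut_out(picture, label): "mask" (420x560 bool, what is visible of it).
The state is a dict: "time_s": time; "joint_pos": joint angles; "joint_velocities": joint speeds; "tau": joint torques, N m; "position": TCP position; "tool_rot": TCP orientation; "contact_force": force on the tool from outside, world axes, zero at the start; "torque": the same for the moment, N m; "gripper_width": finger opening in m; "gripper_force": force on a finger pad.
Only numpy, scipy, OpenCV 4.12 (cv2) and the standard library are available. Lean on these libraries where they do the work, as an engineer would, in place of code of your own. Each camera call takes 0.05 s, during which the arm holds its last target. There are 200 camera calls.

### The job

Take only the top cup off the stack of tall narrow nested cups and stand it upright in the middle of the balance's round pan, setting it down rather than dropping it. Do not pull up the cup beneath it; leave the rest of the stack standing nested where it is.

Things in the scene. Friction and masses are not known exactly. Their poses are not given: they have to be found in the camera images.
- cup_top_grip (a point): Top one of three identical white plastic cups nested upright, each 80 mm tall, about 30 g. Its upper 40 mm (53 mm across, nearly straight, wall 2 mm) stands clear; the rest is inside the next cup. This point is on its axis, 20 mm below the rim, 60 mm above the foot, z up. Fingers reaching over 20 mm below it come beside the next cup. The low stack of wide bowls nearby is another thing.
- cup_mid: The second cup of the stack, just below the top one; origin at the centre of its foot (40 mm above the worktop at the start), z up; rim 80 mm above the origin. A cup's lower half is narrow (39 mm across at the foot, 43 mm at half height); it sits inside the upper half of the cup below, loosely, with about 3 mm of play all round and its foot on a ledge there.
- pan_center (a point): Centre of the upper face of the balance's flat round steel pan, 96 mm across, 50 mm above the worktop. The balance is a white bench balance, 150 x 140 mm, fixed in place, with a dark display at one end and the pan at the other, the pan being its highest part. x axis: from the display towards the pan; z up. A monitor stands behind it; a tall computer case right of the stacks (y below -0.33).
There are look-alikes about, which are no part of the job. Leave any orange look-alike of the part that bears pan_center alone. Leave any blue look-alike of the cup_mid alone.

How it is judged:
At the end, for the whole second after the job is handed in: The top cup stands upright (within 10 degrees) and at rest on the pan, its axis within 25 mm of the pan's centre; the second cup is still nested upright (within 10 degrees) in the stack, at its height within 8 mm and no more than 25 mm from where it was (horizontal distance between cup_top_grip and pan_center below 0.025 m and z of cup_top_grip in the frame of pan_center between 0.052 and 0.068 m and angle between each of cup_top_grip, cup_mid's own z axis and vertical below 0.17 rad and linear speed of cup_top below 0.02 m/s and distance of cup_mid from where it was at the start of the episode below 0.025 m and height (world z) of cup_mid between 0.032 and 0.048 m); the robot touches nothing.
It fails at once if the second cup is pulled up with the top one (raised more than 15 mm) (height (world z) of cup_mid above 0.055 m).
It fails at once if the top cup is dropped: let go over the balance while its foot is more than 25 mm above the pan (horizontal distance between cup_top_grip and pan_center below 0.06 m and z of cup_top_grip in the frame of pan_center above 0.085 m and contact force between cup_top and anything else below 0.02 N).
It also fails if it takes over 40 s, if anything falls off the work surface, if the arm or the gripper's body presses on something with over 40 N, if the wrist force passes 120 N, or if a joint passes its speed limit or range.

## Working session

There is one attempt and no reset: what is moved stays moved. The work goes in short steps, Python scripts to look and compute and a shell command to move; the robot and the scene stay as the last step left them, time stands still between calls to the robot, and variables do not carry over. Pictures are saved under pics/ and viewed, at most 10 in all, crops included, and the job is handed in when it is done.

```bash
ls; mkdir -p pics
cat > h.py <<'E'
import numpy as np, cv2
from scipy.spatial.transform import Rotation as R
from rig import arm
def rot(q): return R.from_quat([q[1],q[2],q[3],q[0]]).as_matrix()
def c2w(p,x): return rot(p["orientation"])@np.array(x)+np.array(p["position"])
def proj(p,X):
    v=rot(p["orientation"]).T@(np.array(X)-p["position"]); s=v[:2]/v[2]
    s=s*(1+p["k1"]*(s@s)); K=np.array(p["camera_matrix"]); return (K@[s[0],s[1],1])[:2]
def ray(p,u,v):
    K=np.array(p["camera_matrix"]); d=np.array([(u-K[0,2])/K[0,0],(v-K[1,2])/K[1,1]]); s=d.copy()
    for _ in range(30): s=d/(1+p["k1"]*(s@s))
    return rot(p["orientation"])@np.array([s[0],s[1],1])
def atz(p,u,v,z):
    r=ray(p,u,v); c=np.array(p["position"]); return c+r*(z-c[2])/r[2]
def save(n,img): cv2.imwrite("pics/"+n,img[:,:,::-1])
E
python3 - <<'E'
from h import *
np.set_printoptions(precision=3,suppress=True)
o=arm.get_obs(); print(o["position"],o["tool_rot"],o["gripper_width"],o["time_s"])
for c in("side","top"):
    p=arm.capture(c); save(c+"0.png",p["img"]); print(c,p["position"],rot(p["orientation"])[:,2],p["k1"])
    for l in("cup_top_grip","cup_mid","pan_center"):
        for b in arm.boxes_of(p,l): w=c2w(p,b["position"]); print(l,round(b["p"],2),w,proj(p,w))
        for m in arm.cut_out(p,l):
            y,x=np.nonzero(m["mask"]); print("  mask",l,round(m["p"],2),x.min(),x.max(),y.min(),y.max(),len(x),p["img"][m["mask"]].mean(0))
E
```

```text
pics
[ 0.199 -0.513  0.404] [-0.001  0.983  0.184  0.   ] 0.08559658730420212 0.0
side [ 0.406 -0.677  0.808] [ 0.214  0.715 -0.666] -0.07402189397969682
cup_top_grip 0.82 [ 0.663 -0.192  0.148] [324.544 271.188]
  mask cup_top_grip 0.85 311 338 264 288 563 [154.631 151.908 152.464]
cup_mid 0.91 [ 0.616 -0.116  0.054] [288.002 278.832]
pan_center 0.55 [0.557 0.022 0.038] [246.041 246.257]
top [0.534 0.049 1.019] [ 0.129  0.033 -0.991] -0.06009130203945738
cup_top_grip 0.66 [ 0.657 -0.216  0.128] [425.765 202.373]
  mask cup_top_grip 0.68 407 438 188 216 734 [165.072 165.416 166.365]
cup_mid 0.7 [ 0.617 -0.121  0.041] [372.978 226.787]
  mask cup_mid 0.56 358 383 213 238 533 [ 55.278  90.317 161.625]
  mask cup_mid 0.43 407 438 187 216 730 [163.773 164.119 165.059]
pan_center 0.92 [0.781 0.332 0.05 ] [170.622 158.718]
pan_center 0.73 [0.558 0.052 0.035] [295.249 254.834]
  mask pan_center 0.63 146 206 139 202 2229 [219.52  161.79   96.358]
  mask pan_center 0.59 263 329 219 289 4209 [211.781 212.352 213.988]
```

View pics/top0.png

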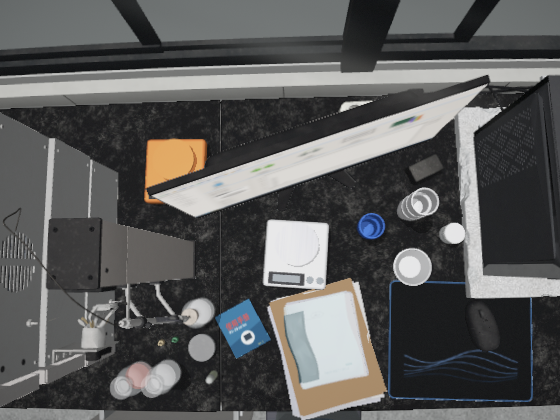

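View pics/side0.png

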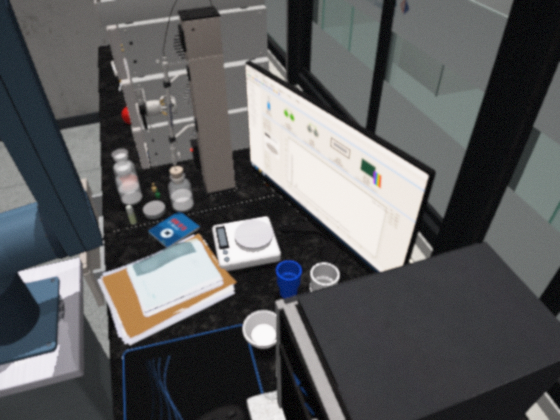

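The top picture shows these candidates:
- **Cups:** a white tall stack at (418,204), a wide white bowl stack at (412,267), a small white lid or object at (452,233), and a blue look-alike at (372,226). The tall narrow white stack fits the description.
- **Balances:** a white one at (296,255) with its pan at about (300,243), and an orange look-alike at (176,170). The white one fits.

I'll confirm this in one enlarged crop.

Run:
```python
from h import *
t=arm.capture("top"); s=arm.capture("side")
a=cv2.resize(t["img"][175:300,255:475],None,fx=3.6,fy=3.6,interpolation=cv2.INTER_CUBIC)
save("crop_t.png",a)
b=cv2.resize(s["img"][205:325,205:355],None,fx=5,fy=5,interpolation=cv2.INTER_CUBIC)
save("crop_s.png",b)
```

```text
(no output)
```

View pics/crop_t.png

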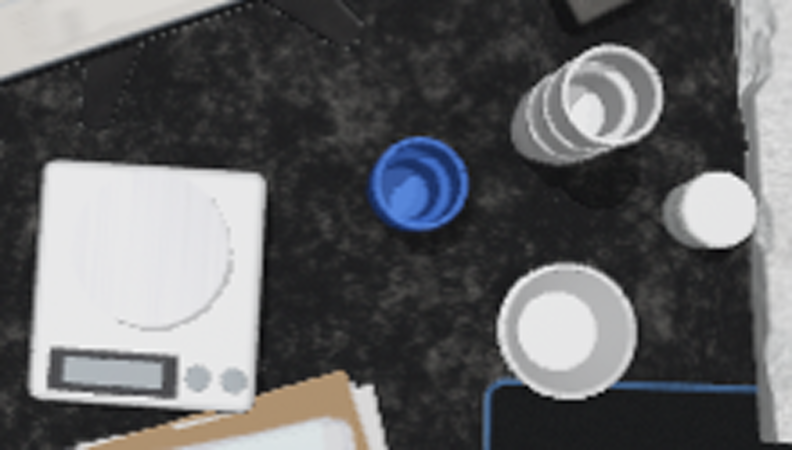

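View pics/crop_s.png

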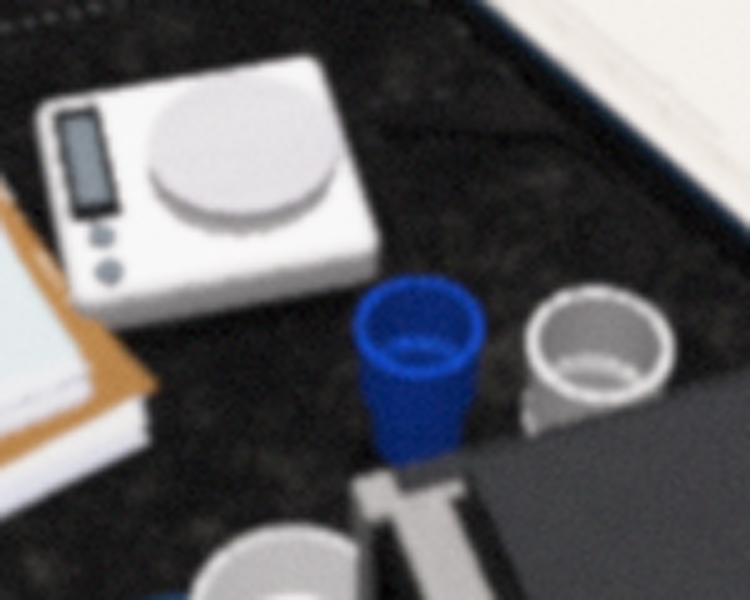

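The crops show three nested white cups, with the top rim centred at about (612,96) in the top crop and (600,345) in the side crop. The blue cup stands alone. The white balance's pan is centred at about (154,250) in the top crop and (245,143) in the side crop.

Run:
```python
from h import *
np.set_printoptions(precision=4,suppress=True)
t=arm.capture("top"); s=arm.capture("side")
f=lambda u,k,o:(u+.5)/k-.5+o
T=lambda u,v,z:atz(t,f(u,3.6,255),f(v,3.6,175),z)
S=lambda u,v,z:atz(s,f(u,5,205),f(v,5,205),z)
print("rim",T(612,96,.16),S(600,345,.16))
print("rim edges T",[T(*a,.16)[:2] for a in((563,96),(662,96),(612,46),(612,146))])
print("pan",T(154,250,.05),S(245,143,.05))
print("pan edges T",[T(*a,.05)[:2] for a in((75,250),(232,250),(154,172),(154,328))])
print("blue top",T(419,184,.08),S(420,328,.08))
print("bal corners",[T(*a,.04)[:2] for a in((48,162),(265,175),(252,408),(30,396))])
print("lid",T(718,210,.08), "bowl",T(566,330,.05))
# rim ellipse fit in top
for p,b in((t,(400,180,445,225)),(s,(305,255,345,295))):
    pass
o=arm.get_obs(); print(o["position"],rot(o["tool_rot"]))
```

```text
rim [ 0.6549 -0.2043  0.16  ] [ 0.6567 -0.2057  0.16  ]
rim edges T [array([ 0.6554, -0.1776]), array([ 0.6543, -0.2317]), array([ 0.6825, -0.206 ]), array([ 0.6275, -0.2027])]
pan [0.5814 0.0469 0.05  ] [0.5841 0.0476 0.05  ]
pan edges T [array([0.5823, 0.0952]), array([ 0.5805, -0.0006]), array([0.6292, 0.0459]), array([0.5341, 0.0479])]
blue top [ 0.6159 -0.1107  0.08  ] [ 0.6175 -0.1136  0.08  ]
bal corners [array([0.6377, 0.1116]), array([ 0.6269, -0.0227]), array([ 0.4847, -0.0107]), array([0.494 , 0.1245])]
lid [ 0.5968 -0.2868  0.08  ] bowl [ 0.5282 -0.2009  0.05  ]
[ 0.1988 -0.5128  0.4048] [[ 0.9324  0.3614 -0.    ]
 [ 0.3614 -0.9324 -0.0001]
 [-0.      0.0001 -1.    ]]
```

```bash
python3 -m jog '[[[0.5,-0.5,0],[0,0,0],0],[[1.0,-1.1,0],[0,0,0],0],[[1.6,-1.7,0],[0,0,0],0],[[2.2,-2.35,0],[0,0,0],0],[[2.8,-3.0,0],[0,0,0],0]]'; python3 -m jog '[[[0.5,-0.5,0],[0,0,0],0],[[0.9,-1.0,0],[0,0,0],0],[[0.9,-1.0,0],[0,0,0],0]]'
cat > go.py <<'E'
import sys
from h import *
o=arm.get_obs(); M=rot(o["tool_rot"]); X=np.array([float(a) for a in sys.argv[1:4]])
g=np.array(o["position"])+M[:,2]*.155
print("t",o["time_s"],"tcp",np.round(o["position"],4),"grasp",np.round(g,4),"to go units",np.round(M.T@(X-g)/.05,3),"w",o["gripper_width"],"F",np.round(o["contact_force"],1),"z",M[:,2].round(3),"y",M[:,1].round(3))
E
python3 go.py .656 -.205 .148
```

```text
time_s: 1.4
position: [0.2754, -0.3208, 0.4047]
tool_rot: [0.0, 0.983, 0.183, 0.0]
contact_force: [0.2, 0.3, -0.0]
gripper_width: 0.0854
gripper_force: 0.0
time_s: 1.7
position: [0.2995, -0.2562, 0.4048]
tool_rot: [-0.001, 0.983, 0.186, 0.0]
contact_force: [-0.5, -0.3, 0.1]
gripper_width: 0.0851
gripper_force: 0.0
t 1.7 tcp [ 0.2995 -0.2562  0.4048] grasp [ 0.2996 -0.256   0.2498] to go units [7.008 1.653 2.042] w 0.08514188352280067 F [-0.5 -0.3  0.1] z [ 0.001  0.001 -1.   ] y [ 0.365 -0.931 -0.001]
```

```bash
python3 -m jog '[[[0.7,0.16,0],[0,0,0],0],[[1.5,0.35,0],[0,0,0],0],[[2.3,0.54,0],[0,0,0],0],[[3.1,0.73,0],[0,0,0],0],[[3.9,0.92,0],[0,0,0],0]]' | head -2; python3 -m jog '[[[0.8,0.19,0],[0,0,0],0],[[1.6,0.38,0],[0,0,0],0],[[2.4,0.57,0],[0,0,0],0],[[3.1,0.73,0],[0,0,0],0],[[3.1,0.73,0],[0,0,0],0]]'|head -2
python3 go.py .656 -.205 .148; python3 go.py .656 -.205 .148
```

```text
time_s: 2.2
position: [0.4991, -0.2322, 0.4046]
time_s: 2.7
position: [0.6586, -0.2097, 0.4025]
t 2.7 tcp [ 0.6586 -0.2097  0.4025] grasp [ 0.6586 -0.2096  0.2475] to go units [-0.017 -0.103  1.991] w 0.08537654300900213 F [ 0.5  0.1 -0.5] z [ 0.     0.001 -1.   ] y [ 0.363 -0.932 -0.001]
t 2.7 tcp [ 0.6586 -0.2097  0.4025] grasp [ 0.6586 -0.2096  0.2475] to go units [-0.017 -0.103  1.991] w 0.08537654300900213 F [ 0.5  0.1 -0.5] z [ 0.     0.001 -1.   ] y [ 0.363 -0.932 -0.001]
```

```bash
python3 -m jog '[[[-0.02,-0.1,0.4],[0,0,0],0],[[-0.02,-0.1,0.9],[0,0,0],0],[[-0.02,-0.1,1.4],[0,0,0],0],[[-0.02,-0.1,1.8],[0,0,0],0],[[-0.02,-0.1,2.05],[0,0,0],0]]' 20|sed -n '2p;4p'; python3 -m jog '[[[0,0,0],[0,0,0],0],[[0,0,0],[0,0,0],0]]' |sed -n '2p;4p'
python3 go.py .656 -.205 .145
python3 - <<'E'
from h import *
s=arm.capture("side"); t=arm.capture("top")
a=cv2.resize(s["img"][215:315,255:395],None,fx=4,fy=4,interpolation=cv2.INTER_CUBIC)
b=cv2.resize(t["img"][150:250,360:460],None,fx=4,fy=4,interpolation=cv2.INTER_CUBIC)
save("pre.png",np.hstack([a[:, :400],b]))
E
```

```text
position: [0.6514, -0.2063, 0.3001]
contact_force: [0.2, 0.2, -0.4]
position: [0.6524, -0.2062, 0.3029]
contact_force: [-0.9, 1.2, -0.0]
t 3.4 tcp [ 0.6524 -0.2062  0.3029] grasp [ 0.6525 -0.2063  0.1479] to go units [0.074 0.002 0.057] w 0.08570679549268642 F [-0.9  1.2 -0. ] z [ 0.001 -0.    -1.   ] y [ 0.361 -0.933  0.001]
```

View pics/pre.png

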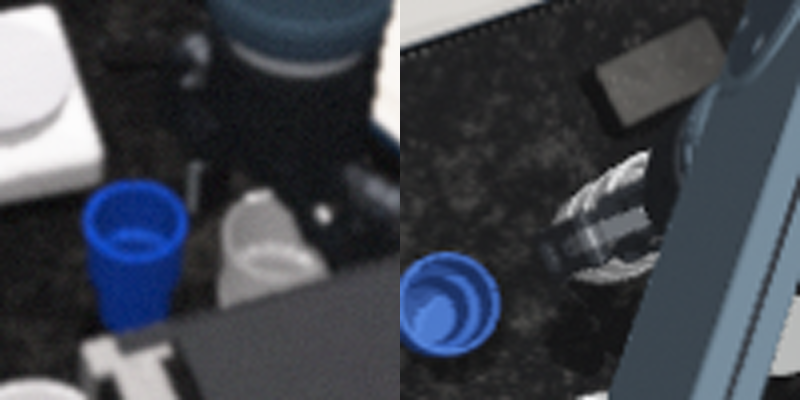

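The left finger stands clear of the cup on its left, and in the top view the finger lies across the cup's axis, so the fingers straddle the cup. I'll close gently.

```bash
python3 -m jog '[[[0.06,0,0.04],[0,0,0],0],[[0.06,0,0.04],[0,0,0],0.2],[[0.06,0,0.04],[0,0,0],0.3],[[0.06,0,0.04],[0,0,0],0.4],[[0.06,0,0.04],[0,0,0],0.5]]' 20; python3 -m jog '[[[0,0,0],[0,0,0],0.6],[[0,0,0],[0,0,0],0.6],[[0,0,0],[0,0,0],0.6],[[0,0,0],[0,0,0],0.6]]' 20;python3 go.py .656 -.205 .145
```

```text
time_s: 4.0
position: [0.6553, -0.2045, 0.3007]
tool_rot: [0.0, 0.983, 0.184, 0.0]
contact_force: [0.9, 0.3, 1.6]
gripper_width: 0.0531
gripper_force: 21.2
time_s: 4.4
position: [0.6554, -0.2046, 0.3006]
tool_rot: [0.0, 0.983, 0.184, 0.0]
contact_force: [0.7, 0.6, 3.4]
gripper_width: 0.0533
gripper_force: 21.3
t 4.4 tcp [ 0.6554 -0.2046  0.3006] grasp [ 0.6555 -0.2046  0.1456] to go units [0.007 0.011 0.012] w 0.053329048965783686 F [0.7 0.6 3.4] z [ 0.001 -0.    -1.   ] y [ 0.361 -0.932  0.001]
```

```bash
python3 -m jog '[[[0,0,-0.06],[0,0,0],0.6],[[0,0,-0.12],[0,0,0],0.6],[[0,0,-0.18],[0,0,0],0.6],[[0,0,-0.24],[0,0,0],0.6],[[0,0,-0.24],[0,0,0],0.6]]' 20;python3 - <<'E'
from h import *
s=arm.capture("side"); t=arm.capture("top")
a=cv2.resize(s["img"][240:300,285:345],None,fx=6.667,fy=6.667,interpolation=cv2.INTER_CUBIC)
b=cv2.resize(t["img"][175:235,390:450],None,fx=6.667,fy=6.667,interpolation=cv2.INTER_CUBIC)
save("lift.png",np.hstack([a[:, :400],b[:,:400]]))
print("side mid rim edges", [proj(s,[.656+.0265*np.cos(k),-.205+.0265*np.sin(k),.12]).round() for k in (0,1.57,3.14,4.71)])
print("top mid rim", [((proj(t,[.656+.0265*np.cos(k),-.205+.0265*np.sin(k),z])-[390,175])*6.667+400*np.array([1,0])).round() for z in(.12,.132) for k in (0,1.57,3.14)])
E
```

```text
time_s: 4.9
position: [0.6554, -0.2046, 0.3128]
tool_rot: [0.0, 0.983, 0.184, 0.0]
contact_force: [0.4, 0.5, -0.0]
gripper_width: 0.0531
gripper_force: 21.1
side mid rim edges [array([335., 283.]), array([318., 276.]), array([310., 290.]), array([328., 297.])]
top mid rim [array([591., 106.]), array([510., 192.]), array([601., 276.]), array([602.,  99.]), array([520., 187.]), array([611., 272.])]
```

View pics/lift.png

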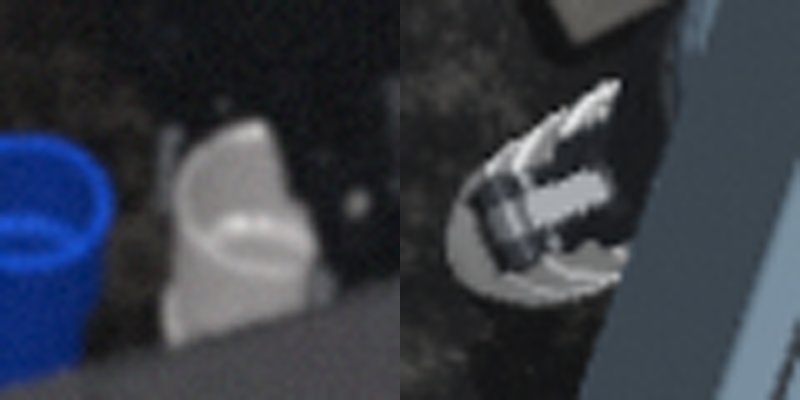

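The top cup is held. The second cup's rim shows at the left of the side crop at about (165,290), so I'll compare that numerically with the first picture.

Run:
```python
from h import *
a=cv2.imread("pics/side0.png",0); s=arm.capture("side")["img"]; b=cv2.cvtColor(s,cv2.COLOR_RGB2GRAY)
for u in (309,310,311,312,313,315): print(u,"before",a[264:294,u].tolist(),"\n    after",b[264:294,u].tolist())
```

```text
309 before [34, 35, 36, 35, 36, 46, 65, 77, 80, 81, 81, 74, 63, 57, 52, 50, 49, 46, 54, 74, 84, 83, 84, 93, 107, 92, 73, 63, 58, 56] 
    after [75, 75, 80, 78, 79, 80, 76, 69, 58, 46, 49, 48, 49, 51, 48, 49, 50, 50, 57, 68, 89, 95, 95, 96, 91, 82, 73, 63, 61, 61]
310 before [34, 34, 34, 45, 64, 95, 129, 157, 162, 160, 159, 147, 129, 104, 89, 72, 70, 72, 85, 109, 118, 114, 116, 137, 150, 141, 126, 104, 74, 55] 
    after [72, 76, 80, 86, 95, 99, 89, 85, 72, 64, 61, 64, 66, 69, 71, 72, 74, 77, 86, 109, 125, 139, 142, 142, 141, 132, 120, 98, 73, 66]
311 before [32, 36, 54, 88, 132, 168, 196, 206, 213, 212, 213, 205, 196, 175, 144, 117, 100, 97, 104, 116, 119, 119, 119, 127, 145, 144, 145, 125, 82, 63] 
    after [61, 85, 101, 116, 122, 130, 127, 124, 115, 110, 103, 99, 98, 102, 102, 105, 104, 106, 113, 121, 128, 142, 141, 145, 146, 152, 141, 112, 80, 69]
312 before [37, 64, 109, 158, 192, 204, 200, 193, 190, 190, 193, 200, 210, 217, 202, 174, 140, 121, 111, 114, 114, 112, 114, 112, 120, 126, 123, 98, 74, 63] 
    after [92, 111, 129, 135, 135, 139, 137, 138, 142, 144, 143, 134, 126, 119, 121, 118, 125, 123, 121, 125, 126, 132, 130, 131, 133, 135, 127, 98, 74, 71]
313 before [51, 100, 168, 197, 202, 185, 165, 147, 137, 136, 141, 156, 180, 208, 219, 214, 185, 151, 124, 119, 117, 117, 117, 118, 118, 112, 102, 74, 62, 61] 
    after [126, 135, 135, 130, 129, 126, 128, 128, 138, 150, 159, 157, 144, 135, 128, 129, 128, 131, 127, 130, 131, 132, 129, 130, 128, 124, 104, 85, 66, 67]
315 before [123, 170, 184, 163, 136, 122, 119, 117, 114, 117, 123, 121, 128, 148, 182, 208, 220, 208, 169, 138, 124, 121, 120, 123, 119, 105, 80, 60, 58, 60] 
    after [135, 126, 125, 125, 123, 127, 124, 124, 128, 132, 147, 162, 172, 163, 146, 138, 136, 134, 135, 134, 134, 132, 138, 138, 130, 115, 87, 65, 67, 72]
```

The second cup's rim edge stays at row 282 before and after, so it did not move. I'll continue the lift.

```bash
python3 -m jog '[[[0,0,-0.15],[0,0,0],0.6],[[0,0,-0.4],[0,0,0],0.6],[[0,0,-0.7],[0,0,0],0.6],[[0,0,-1.0],[0,0,0],0.6],[[0,0,-1.2],[0,0,0],0.6]]' 20|sed -n '2p;4,6p';python3 -m jog '[[[0,0,-0.2],[0,0,0],0.6],[[0,0,-0.45],[0,0,0],0.6],[[0,0,-0.7],[0,0,0],0.6],[[0,0,-0.8],[0,0,0],0.6],[[0,0,-0.8],[0,0,0],0.6]]'|sed -n '2p;4,6p'
python3 go.py .583 .047 .1156
python3 - <<'E'
from h import *
s=arm.capture("side"); t=arm.capture("top")
save("up.png",np.hstack([cv2.resize(s["img"][190:310,250:370],(400,400)),cv2.resize(t["img"][160:260,370:470],(400,400))]))
E
```

```text
position: [0.6555, -0.2046, 0.3749]
contact_force: [-0.6, 0.1, -0.0]
gripper_width: 0.0536
gripper_force: 21.1
position: [0.6554, -0.2046, 0.4134]
contact_force: [-0.6, 0.0, -0.3]
gripper_width: 0.0532
gripper_force: 21.1
t 6.05 tcp [ 0.6554 -0.2046  0.4134] grasp [ 0.6557 -0.2047  0.2584] to go units [ 0.461 -5.223  2.85 ] w 0.053187593806303904 F [-0.6  0.  -0.3] z [ 0.002 -0.001 -1.   ] y [ 0.361 -0.932  0.001]
```

View pics/up.png

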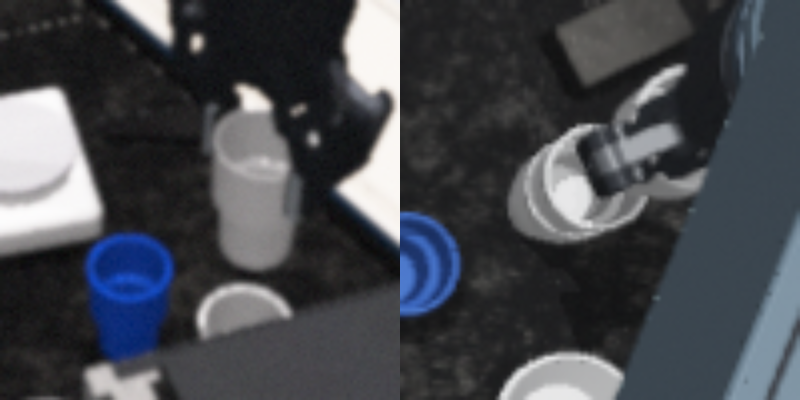

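A single cup hangs upright in the gripper (side crop at about (255,190)), and the two remaining cups are still standing (rim at (245,310)). Next, the move over to the pan.

```bash
python3 -m jog '[[[0.03,-0.3,0],[0,0,0],0.6],[[0.08,-0.8,0],[0,0,0],0.6],[[0.13,-1.4,0],[0,0,0],0.6],[[0.18,-2.0,0],[0,0,0],0.6],[[0.23,-2.6,0],[0,0,0],0.6]]'|sed -n '2p;5p'; python3 -m jog '[[[0.05,-0.6,0],[0,0,0],0.6],[[0.1,-1.2,0],[0,0,0],0.6],[[0.15,-1.8,0],[0,0,0],0.6],[[0.2,-2.3,0],[0,0,0],0.6],[[0.23,-2.62,0],[0,0,0],0.6]]'|sed -n '2p;5p';python3 -m jog '[[[0,0,0.3],[0,0,0],0.6],[[0,0,0.8],[0,0,0],0.6],[[0,0,1.3],[0,0,0],0.6],[[0,0,1.8],[0,0,0],0.6],[[0,0,2.2],[0,0,0],0.6]]'|sed -n '2p;4,5p';python3 -m jog '[[[0,0,0],[0,0,0],0.6],[[0,0,0],[0,0,0],0.6]]' >/dev/null; python3 go.py .583 .047 .1156
```

```text
position: [0.618, -0.0771, 0.4114]
gripper_width: 0.0532
position: [0.581, 0.0497, 0.4118]
gripper_width: 0.0532
position: [0.5816, 0.0475, 0.3004]
contact_force: [0.1, 0.2, -0.5]
gripper_width: 0.0533
t 7.85 tcp [0.5823 0.0473 0.3022] grasp [0.5821 0.0473 0.1472] to go units [0.015 0.012 0.632] w 0.053202001087120775 F [ 0.9  0.5 -0.6] z [-0.001  0.    -1.   ] y [ 0.361 -0.932 -0.   ]
```

Foot is about 30 mm above the pan. I'll lower it slowly and check by feel.

```bash
python3 -m jog '[[[0,0,0.12],[0,0,0],0.6],[[0,0,0.25],[0,0,0],0.6],[[0,0,0.38],[0,0,0],0.6],[[0,0,0.48],[0,0,0],0.6],[[0,0,0.54],[0,0,0],0.6]]'|sed -n '2p;4,5p'; python3 -m jog '[[[0,0,0.02],[0,0,0],0.6],[[0,0,0.04],[0,0,0],0.6],[[0,0,0.06],[0,0,0],0.6],[[0,0,0.06],[0,0,0],0.6]]'|sed -n '2p;4,5p'; python3 -m jog '[[[0,0,0.02],[0,0,0],0.6],[[0,0,0.02],[0,0,0],0.6]]'|sed -n '2p;4,5p'
```

```text
position: [0.5822, 0.0471, 0.2746]
contact_force: [-0.0, 0.3, -0.3]
gripper_width: 0.0533
position: [0.5824, 0.0472, 0.2722]
contact_force: [-0.0, 0.3, -0.8]
gripper_width: 0.053
position: [0.5823, 0.0472, 0.2712]
contact_force: [-0.1, 0.2, -0.8]
gripper_width: 0.0532
```

```bash
python3 -m jog '[[[0,0,0.02],[0,0,0],0.6],[[0,0,0.02],[0,0,0],0.6]]'|sed -n '2p;4,5p'; python3 -m jog '[[[0,0,0.02],[0,0,0],0.6],[[0,0,0.02],[0,0,0],0.6]]'|sed -n '2p;4,5p'
```

```text
position: [0.5825, 0.0472, 0.2706]
contact_force: [0.4, 0.1, 2.1]
gripper_width: 0.0531
position: [0.5825, 0.0473, 0.2706]
contact_force: [-2.8, 1.7, 9.2]
gripper_width: 0.0529
```

Contact is felt at the expected height. I'll ease off slightly and open slowly.

```bash
python3 -m jog '[[[0,0,-0.02],[0,0,0],0.6],[[0,0,-0.02],[0,0,0],0.6]]'|sed -n '2p;4,5p'; python3 -m jog '[[[0,0,0],[0,0,0],0.36],[[0,0,0],[0,0,0],0.33],[[0,0,0],[0,0,0],0.28],[[0,0,0],[0,0,0],0.2],[[0,0,0],[0,0,0],0.1]]'|sed -n '2p;4,5p';python3 -m jog '[[[0,0,0],[0,0,0],0],[[0,0,0],[0,0,0],0],[[0,0,0],[0,0,0],0],[[0,0,0],[0,0,0],0]]'|sed -n '2p;4,5p'
python3 - <<'E'
from h import *
s=arm.capture("side"); t=arm.capture("top")
save("rel.png",np.hstack([cv2.resize(s["img"][180:300,200:320],(400,400)),cv2.resize(t["img"][190:290,250:350],(400,400))]))
E
```

```text
position: [0.5825, 0.0472, 0.2706]
contact_force: [-1.3, 0.7, 4.5]
gripper_width: 0.0533
position: [0.5823, 0.0471, 0.27]
contact_force: [0.8, 0.9, 0.1]
gripper_width: 0.0767
position: [0.5823, 0.0472, 0.2702]
contact_force: [-0.4, -0.1, 0.3]
gripper_width: 0.0858
```

View pics/rel.png

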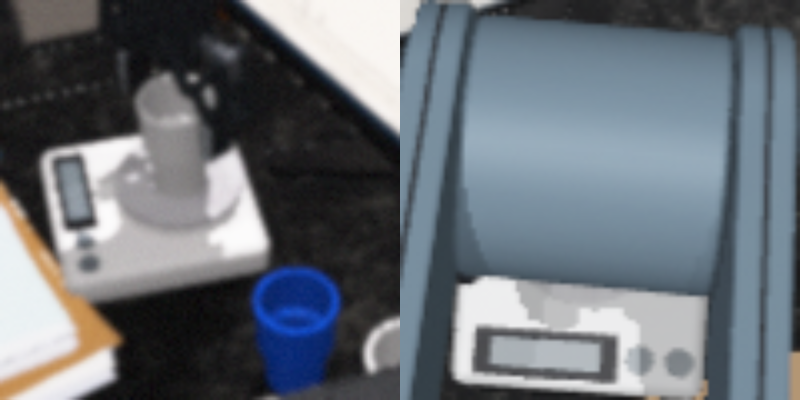

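The cup stands upright on the pan (side crop at about (178,135)) with the fingers open on both sides. I'll retreat straight up.

```bash
python3 -m jog '[[[0,0,-0.15],[0,0,0],0],[[0,0,-0.5],[0,0,0],0],[[0,0,-1.0],[0,0,0],0],[[0,0,-1.6],[0,0,0],0],[[0,0,-2.2],[0,0,0],0]]'|sed -n '2p;4p'; python3 -m jog '[[[-0.5,0,0],[0,0,0],0],[[-1.2,0,0],[0,0,0],0],[[-2.0,0,0],[0,0,0],0],[[-2.8,0,0],[0,0,0],0],[[-3.3,0,0],[0,0,0],0]]'|sed -n '2p;4p'; python3 -m jog '[[[0,0,0],[0,0,0],0],[[0,0,0],[0,0,0],0]]'|sed -n '1,2p'
python3 - <<'E'
from h import *
s=arm.capture("side"); t=arm.capture("top")
save("end.png",np.hstack([cv2.resize(s["img"][180:300,210:360],(400,320)),cv2.resize(t["img"][170:290,250:450],(400,240)) if 0 else cv2.resize(t["img"][170:290,290:440] if 0 else t["img"][150:310,250:450],(400,320))]))
for z,n in((.13,"top cup rim"),):
    print(proj(s,[.583,.047,z]),proj(t,[.583,.047,z]))
E
```

```text
position: [0.5822, 0.0472, 0.3818]
contact_force: [0.9, 0.1, 0.0]
position: [0.4261, -0.0127, 0.3806]
contact_force: [-0.0, -0.6, 0.4]
time_s: 11.75
position: [0.4286, -0.0126, 0.3812]
[251.74048236 209.49124886] [297.38676483 241.33931526]
```

View pics/end.png

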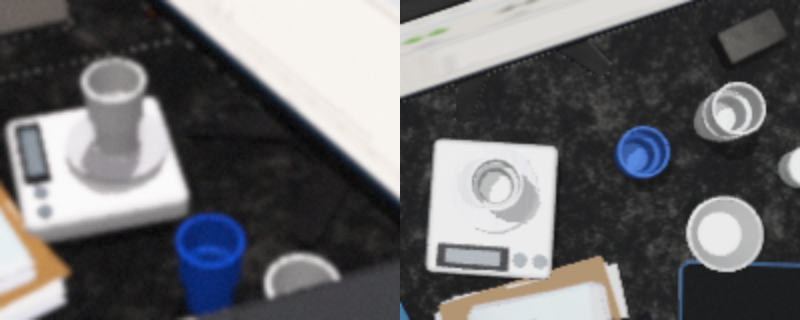

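The cup stands centred on the pan: its rim is at (498,184) in the top crop, which is about pixel (298,242) against an expected (297,241). The two remaining cups are still nested at about (735,110). I'll hand it in.

```bash
python3 -c "
from rig import arm
print(arm.job_done())"
```

```text
the job is handed in; nothing more can be done
None
```

The top cup stands upright in the middle of the balance pan, the other two cups are still nested in place, and the job was handed in at about 12 s; no verdict came back.

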